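Kick down the table easel's leg, stand it up and hold it

TASK

The folded table easel is leaning face-in against the storage tub. Flip its spring leg out and over centre until it snaps fully down, then take the top rail, tip the easel up on its own feet, about where it is and without lifting it, until it stands upright on both feet and the leg, clear of the tub. Finish while still gripping the top rail, holding the easel still so that it cannot tip while I tighten the wing nut; leave the other things on the table alone.

Things in the scene. Friction and masses are not known exactly. Their poses are not given: they have to be found in the camera images.
- easel: Folding table easel, pale wood, loose, about 0.9 kg, 240 mm wide, 330 tall: two uprights 170 apart, three cross rails 16 thick. Origin: middle of its underside; z runs up the uprights, y along the rails, +x out of its back (leg side); front ledge reaches x = -36 at z = 90. Starts tilted 0.66 rad towards -x, leaning on the tub's lid edge; on feet and opened leg it tilts 0.14 rad towards +x.
- easel_top (a point): Middle of the easel's top rail: a wooden bar 16 mm thick (along the easel's x, from -8 to +8), 26 mm high (along its z, 304 to 330 mm above the underside), 146 mm long between the uprights. Axes as the easel's. Can be pinched across its 16 mm.
- easel_foot (a point): Middle of the axis of the two round rubber feet (24 mm across), 12 mm above the easel's underside and the table, 305 mm below easel_top along the easel's z. The easel rolls over on these feet when it is tipped up.
- hub (a point): Pivot of the folding leg, at x = 28, y = 0, z = 150 mm in the easel's frame; the pivot axis runs along the easel's y. A steel bracket with a wing nut on its end.
- leg (a joint): Folding leg (kickstand), rad. 0: stowed on its stop, pointing up the easel's back, 0.175 rad off its z towards +x. Grows as the leg swings out from the back (+x) and down; 2.27: fully down on its stop. A spring pulls it to the nearer stop: dead centre at 1.40 (leg square to the frame); until there it resists with up to 0.2 N m, under 2 N at its tip; beyond, it snaps down by itself.
- leg_tip (a point): Centre of the leg's round-ended black rubber tip, 160 mm from the pivot; the tip is 18 mm across and covers the last 33 mm of the leg (136 to 169 mm), the rest is a flat bar 14 mm wide (along the easel's y), 10 thick. Stowed, it stands 40 mm clear behind the top rail, open on both sides. 9 mm above the table when the leg stands on it.
- tub: White lidded storage tub, fixed and heavy: 220 mm along its x, 300 mm along its y, 180 mm tall. Origin at the middle of its underside. The easel's feet stand beyond its +x side and the easel leans on the upper +x edge of its lid.
- paint_tube: Bystander: standing paint tube, cap down, 40 mm across, 150 mm tall. Origin at the centre of its underside.
- bottle_a: Bystander: small paint bottle, 36 mm across, 95 mm tall. Origin at the centre of its underside.
- bottle_b: Bystander: small paint bottle, 36 mm across, 95 mm tall, standing on the open table behind the easel. Origin at the centre of its underside.
- tape_roll: Bystander: roll of masking tape lying on the tub's lid, 90 mm across, 24 mm tall. Origin at the centre of its underside.
- brush: Bystander: paint brush lying on the table, 200 mm long. Origin at the middle of its handle axis.
- water_jar: Bystander: empty glass cup, 72 mm across, 85 mm tall. Origin at the centre of its underside.
- canvas_board: Bystander: painted canvas board lying flat, 130 by 180 by 10 mm. Origin at the centre of its underside.

How it is judged (in metres and radians):
On the way, in this order (a step that is already met when the one before it is completed fails the run):
1. the leg is flipped over centre, fully down (value of joint leg above 2.1 rad), for 0.2 s.
2. the easel is tipped up on its feet and its leg, clear of the tub (value of joint leg above 2.1 rad and angle between easel's own z axis and vertical below 0.28 rad and height (world z) of easel_foot below 0.022 m and height (world z) of leg_tip below 0.024 m and contact force between tub and easel below 0.1 N), for 0.2 s.
At the end, for the whole second after the job is handed in: Still gripped at the end (over 3 N, within 45 mm of the top rail): leg joint above 2.1, easel within 0.28 rad of vertical, feet within 10 mm and leg end within 15 mm of the table, clear of the tub, feet within 80 mm of their start, at rest (all of step 2 and distance of easel_foot from where it was at the start of the episode below 0.08 m and contact force between the fingers and easel above 3 N and z of the grasp point in the frame of easel above 0.27 m and x of the grasp point in the frame of easel between -0.03 and 0.03 m and linear speed of easel below 0.03 m/s); the arm keeps its last pose, push and grip.
It fails at once if the easel is lifted off the table (feet more than 30 mm up) (height (world z) of easel_foot above 0.042 m).
It fails at once if the easel is knocked over (angle between easel's own z axis and vertical above 1.1 rad).
It fails at once if another thing on the table or tub is disturbed (moved more than 30 mm) (distance of any of paint_tube, bottle_a, bottle_b, tape_roll, brush, water_jar, canvas_board from where it was at the start of the episode above 0.03 m).
It also fails if it takes over 64 s, if anything falls off the work surface, if the arm or the gripper's body presses on something with over 40 N, if the wrist force passes 120 N, or if a joint passes its speed limit or range.

ROBOT

A 6-joint arm with a two-finger parallel gripper is mounted at the origin on the work surface. World frame = base frame: x ahead of the robot, y to its left, z up, the work surface at z = 0. Lengths are in mm, angles in rad, forces in N, time in s.
With the tool pointing down it reaches from about 300 to 825 mm from the base axis. Payload 5.4 kg.
Tool frame: the origin (TCP) lies at the very end of the fingers, on their centre line; the grasp point (between the pads) lies 19 mm behind it (r.grasp_offset is the distance from the TCP to the grasp point, in mm); z points along the fingers, y is the line along which they close (so a half turn about z gives the same grasp; the last joint's range is limited). The gripper opens to 92 mm and grips with 3 to 60 N. Pads are 20 mm wide; open, the fingers measure 128 mm over their backs; the gripper's body (75 mm by 189 mm) begins 69 mm behind the grasp point.
Start: joints at [0.915, 0.158, 1.597, -0, 1.386, -0.21], TCP at [247.935, 518.781, 214.601] pointing down, gripper open.
Joint ranges: [-2.91, 2.91], [-0.94, 2.29], [0.18, 2.7], [-1.29, 4.43], [0.17, 2.64], [-3, 3]. Speed limits (rad/s): [2.57, 2.57, 3.14, 3.14, 3.14, 3.14].

INTERFACE

Orientations are given as a unit quaternion [x, y, z, w].
In Python, from cell import r gives the robot as it stands. The module is installed in compiled form; this text tells all that it offers.
- The arm moves only by the tool send_rows, never from a script. Its argument "steps" is a list of rows, each a list of 7 numbers: the turn, a rotation vector about the world's x, y, z in degrees, then the shift along the world's x, y, z in m, then the closure, from 0 (fully open) to 1 (shut). In form: [[ax, ay, az, dx, dy, dz, jaw], ...]. A call has 1 to 8 rows; each row is the pose to reach, as a shift and turn from the pose commanded when the call began; what a row does not reach only later rows make up. A row lasts 1/12 s, in which the tool goes at most 41.7 mm and 7.16 degrees, less where a joint would pass 70% of its speed; a pose out of reach is approached as far as the arm can. A call with a gripper value outside its range is refused whole. The fingers move at their own pace and stop on an object; the grip force is fixed at half the most. Time passes only in rows, so rows that repeat a pose let the fingers close. It gives the time, the measured TCP pose, the force, the opening and the grip force at its end, in the units of the state.
- r.sense(): the state, without advancing time (a new reading comes with each control period).
- r.read_camera(name): name is "scene" or "side" or "wrist"; returns the picture (400x640x3 uint8, red, green, blue); there is no depth.
- r.camera_model(name): a dict with "mtx" (3x3 intrinsics, pixels), "view" (4x4, takes a point from world to camera coordinates). Camera axes: x right, y up, looking along -z (the intrinsics and any distortion apply to the point x, -y, -z); pixel columns grow to the right and rows downward; lengths in mm; the calibration is good to about 2 mm. A picture is of the moment at which its call begins: read the wrist's pose just before it. camera_model takes no time and is no camera call; for the wrist camera it gives the pose at the moment of the call.
- r.hand_in(): hands the job in; it is judged then, once.
Trained networks look in the newest picture that a camera, given by its name, has taken for a name from the list of things; names that differ only in an ending like _2 or _b are one class to them, and where a whole thing is asked for, a point or a joint stands for the part that bears it (a point fixed in the world has none). Each returns a list of dicts, best first, with "p" (0 to 1); they miss things now and then, are a little off and sometimes report something else, mostly with a low value. They report only what shows in the picture. A call takes as long as a camera call.
- r.find_in(camera, thing): "bbox" ([left, top, right, bottom] in pixels, round what is visible of it).
- r.outline_of(camera, thing): "region" (400x640 bool, what is visible of it) and "bbox" ([left, top, right, bottom] in pixels, round what is visible of it).
The state is a dict: "t": time; "q": joint angles; "dq": joint speeds; "tau": joint torques, N m; "tcp_pos": TCP position; "tool_rot": TCP orientation; "contact_force": force on the tool from outside, world axes, zero at the start; "ft_torque": the same for the moment, N m; "grip_width": opening from 0.0 (shut) to 1.0 (fully open); "grasp_force": force on a finger pad.
Only numpy, scipy, OpenCV 4.12 (cv2) and the standard library are available. Lean on these libraries where they do the work, as an engineer would, in place of code of your own. Each camera call takes 0.05 s, during which the arm holds its last target. There are 200 camera calls.

## Working session

There is one attempt and no reset: what is moved stays moved. The work goes in short steps, Python scripts to look and compute and a tool call to move; the robot and the scene stay as the last step left them, time stands still between calls to the robot, and variables do not carry over. Pictures are saved under pics/ and viewed, at most 10 in all, crops included, and the job is handed in when it is done.

Besides the shell and the picture viewer there is one more tool, called after "Request:" by a JSON object that holds its "fn" and its "kwargs", one argument or row to a line. send_rows: Moves the arm, as the interface text tells. Its arguments: {"type":"object","properties":{"steps":{"type":"array","items":{"type":"array","items":{"type":"number"}}}},"required":["steps"]}

```bash
mkdir -p pics; ls; cat > h.py <<'E'
import numpy as np, cv2
from cell import r
def snap(c,f):
    im=r.read_camera(c); cv2.imwrite('pics/'+f,im[:,:,::-1]); return im
def ray(c,uv,m=None):
    m=m or r.camera_model(c); K=np.array(m['mtx']);V=np.array(m['view'])
    d=np.linalg.inv(K)@np.array([uv[0],uv[1],1.]); d=np.array([d[0],-d[1],-d[2]])
    R=V[:3,:3]; return -R.T@V[:3,3], R.T@d
def atz(c,uv,z):
    o,d=ray(c,uv); return o+d*(z-o[2])/d[2]
def proj(c,P):
    m=r.camera_model(c);K=np.array(m['mtx']);V=np.array(m['view'])
    p=(V[:3,:3]@np.atleast_2d(P).T).T+V[:3,3]; p=p*[1,-1,-1]; q=(K@p.T).T; return q[:,:2]/q[:,2:]
E
python3 - <<'E'
from h import *
for c in ['scene','side']:
    snap(c,c+'0.png'); m=r.camera_model(c); print(c,m.keys(),np.round(ray(c,(320,200))[0]))
    for n in ['easel','leg_tip','hub','tub','bottle_b','paint_tube','water_jar','tape_roll','brush','canvas_board']:
        print(n,[(np.round(d['bbox']).tolist(),round(d['p'],2)) for d in r.find_in(c,n)[:3]])
print(r.sense())
E
```

```text
pics
scene dict_keys(['mtx', 'view']) [1242.  362. 1221.]
easel [([224.0, 132.0, 321.0, 246.0], 0.91), ([176.0, 128.0, 283.0, 236.0], 0.35)]
leg_tip [([256.0, 152.0, 286.0, 199.0], 0.8), ([321.0, 252.0, 334.0, 270.0], 0.69)]
hub [([224.0, 134.0, 316.0, 243.0], 0.96), ([324.0, 252.0, 335.0, 270.0], 0.64)]
tub []
bottle_b [([353.0, 232.0, 366.0, 252.0], 0.7), ([227.0, 133.0, 319.0, 246.0], 0.67), ([323.0, 253.0, 336.0, 270.0], 0.66)]
paint_tube [([238.0, 231.0, 251.0, 258.0], 0.53), ([257.0, 154.0, 288.0, 198.0], 0.48)]
water_jar [([396.0, 241.0, 426.0, 275.0], 0.89)]
tape_roll [([216.0, 150.0, 238.0, 169.0], 0.58), ([230.0, 137.0, 319.0, 248.0], 0.27)]
brush [([382.0, 196.0, 411.0, 242.0], 0.76), ([352.0, 233.0, 365.0, 252.0], 0.65), ([254.0, 157.0, 289.0, 198.0], 0.17)]
canvas_board [([420.0, 216.0, 472.0, 254.0], 0.65)]
side dict_keys(['mtx', 'view']) [ -85. -295.  934.]
easel [([315.0, 200.0, 444.0, 289.0], 0.68)]
leg_tip [([366.0, 201.0, 408.0, 234.0], 0.78)]
hub [([317.0, 199.0, 446.0, 290.0], 0.58)]
tub []
bottle_b [([282.0, 196.0, 294.0, 226.0], 0.74), ([317.0, 183.0, 329.0, 21
[... 343 characters left out ...]
, 'q': array([ 9.14927000e-01,  1.58382145e-01,  1.59700307e+00,  3.89057849e-06,
        1.38619253e+00, -2.10104670e-01]), 'dq': array([ 5.73729057e-04, -8.51215096e-05,  1.18655137e-03, -4.14344523e-04,
        9.99157572e-04,  6.73713840e-04]), 'tau': array([-5.30991383e-04, -3.85580099e+01, -3.22366583e+01,  7.02213356e-02,
        3.07446287e-02, -1.79026858e-05]), 'tcp_pos': array([247.92181655, 518.79079405, 214.60964556]), 'tool_rot': array([2.21041918e-01, 9.75264308e-01, 7.56794417e-06, 1.39156754e-06]), 'contact_force': array([ 1.21944076, -0.15581254, -0.60209356]), 'ft_torque': array([-0.0123009 , -0.00289386,  0.03060375]), 'grasp_force': 0.0, 'grip_width': 0.9987558545029422}
```

```bash
python3 - <<'E'
import cv2
a=cv2.imread('pics/scene0.png')[110:300,170:490]; b=cv2.imread('pics/side0.png')[150:340,140:520]
cv2.imwrite('pics/sc.png',cv2.resize(a,None,fx=2.5,fy=2.5,interpolation=2)); cv2.imwrite('pics/sd.png',cv2.resize(b,None,fx=2.1,fy=2.1,interpolation=2))
E
```

```text
(no output)
```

View pics/sc.png

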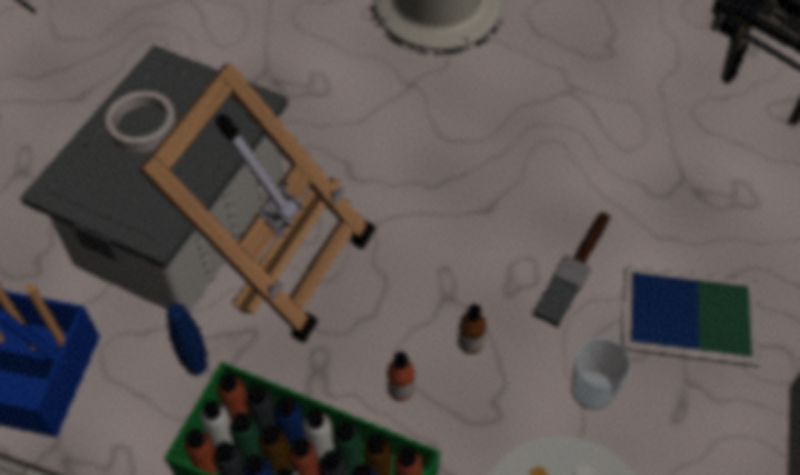

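View pics/sd.png

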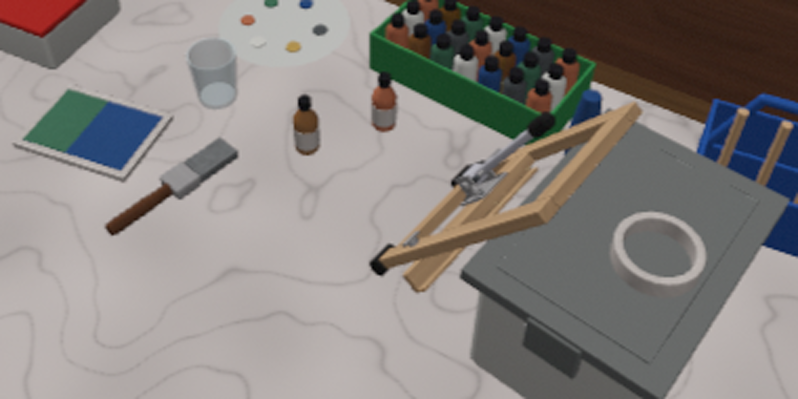

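The scene view has the feet at about (315,204) and (291,241), the top corners at (261,137) and (229,178), and the black leg tip at (261,160). The side view has the top corners at (443,200) and (401,252), the near foot at (322,273), and the leg tip at (399,208). Next I'll fit the easel pose.

```bash
cat >> h.py <<'E'
from scipy.optimize import least_squares
from scipy.spatial.transform import Rotation as Rn
def easelT(x,y,yaw,tilt):  # x,y of foot axis; tilt positive toward -x
    R=(Rn.from_euler('z',yaw)*Rn.from_euler('y',-tilt)).as_matrix()
    return R,np.array([x,y,12.])-R@[0,0,12.]
def legp(q,l=160): a=.175+q; return np.array([28+l*np.sin(a),0,150+l*np.cos(a)])
E
python3 - <<'E'
from h import *
A=[('scene',(0,85,12),(315,204)),('scene',(0,-85,12),(291,241)),('scene',(8,97,330),(261,137)),('scene',(8,-97,330),(229,178)),('scene',legp(0),(261,160)),
('side',(0,-97,330),(443,200)),('side',(0,97,330),(401,252)),('side',(0,85,12),(322,273)),('side',legp(0),(399,208))]
for fl in [0,1]:
    def f(p):
        R,t=easelT(*p); o=[]
        for c,a,u in A:
            a=np.array(a,float)
            if fl: a[1]*=-1
            o+=list((proj(c,R@a+t)[0]-u))
        return o
    best=min((least_squares(f,[500,300,y0,.66],x_scale=[100,100,1,.1]) for y0 in range(-3,4)),key=lambda s:s.cost)
    print(fl,best.cost,np.round(best.x,3),np.round(best.fun,1))
    R,t=easelT(*best.x)
    for n,a in [('top',(0,0,317)),('tip',legp(0)),('hub',(28,0,150))]: print(n,np.round(R@np.array(a)+t))
# bystanders base
for n,u,z in [('bottle_b?',(359,251),0),('bottle2',(330,268),0),('paint_tube',(246,257),0),('tape',(227,160),190),('brush',(400,220),5),('jar',(408,272),0)]:
    print(n,np.round(atz('scene',u,z)))
for n,u in [('b1',(288,223)),('b2',(323,211))]: print(n,np.round(atz('side',u,0)))
E
```

```text
0 13.942558048667625 [575.584  37.788   1.46    0.677] [ 0.3 -0.8  2.  -0.2 -0.2 -1.7 -1.6  0.8 -2.6 -1.   0.3 -0.9 -2.1  0.8
 -0.1 -0.4  0.8 -1.6]
top [ 554. -152.  250.]
tip [ 560. -103.  277.]
hub [568. -26. 137.]Traceback (most recent call last):
  File "<stdin>", line 12, in <module>
  File "<stdin>", line 12, in <genexpr>
    return func(*args, **kwargs)
    result = trf(vector_fun.fun, vector_fun.jac, x0, f0, J0, lb, ub, ftol, xtol,
                 gtol, max_nfev, x_scale, loss_function, tr_solver,
                 tr_options.copy(), verbose, callback=callback_wrapped)
    return trf_no_bounds(
        fun, jac, x0, f0, J0, ftol, xtol, gtol, max_nfev, x_scale,
        loss_function, tr_solver, tr_options, verbose, callback=callback)
    J = jac(x)
    self._update_jac()
    ~~~~~~~~~~~~~~~~^^
    self.J = self.jac_wrapped(xp_copy(self.x), f0=self.f)
             ~~~~~~~~~~~~~~~~^^^^^^^^^^^^^^^^^^^^^^^^^^^^
    J, dct = approx_derivative(
             ~~~~~~~~~~~~~~~~~^
        self.fun,
        ^^^^^^^^^
    ...<2 lines>...
        **self.finite_diff_options,
        ^^^^^^^^
[... 184 characters left out ...]
ided, method,
                             ^^^^^^^^^^^^^^^^^^^^^^
                             mf)
                             ^^^
    df = [f_eval - f0 for f_eval in f_evals]
                                    ^^^^^^^
    f = np.atleast_1d(self.fun(x, *self.args, **self.kwargs))
                      ~~~~~~~~^^^^^^^^^^^^^^^^^^^^^^^^^^^^^^
    return np.atleast_1d(self.fun(x))
                         ~~~~~~~~^^^
    return self.f(x, *self.args, **self.kwargs)
           ~~~~~~^^^^^^^^^^^^^^^^^^^^^^^^^^^^^^
  File "<stdin>", line 10, in f
  File "h.py", line 12, in proj
    m=r.camera_model(c);K=np.array(m['mtx']);V=np.array(m['view'])
ValueError: time passes only in moves, steps and waits
```

```bash
python3 - <<'E'
from h import *
import pickle
M={c:r.camera_model(c) for c in ['scene','side']}; pickle.dump(M,open('cams.pkl','wb'))
E
cat >> h.py <<'E'
import pickle,os
_M=pickle.load(open('cams.pkl','rb'))
def getm(c): return _M[c] if c in _M else r.camera_model(c)
def ray(c,uv):
    m=getm(c); K=np.array(m['mtx']);V=np.array(m['view'])
    d=np.linalg.inv(K)@np.array([uv[0],uv[1],1.]); d=np.array([d[0],-d[1],-d[2]]); R=V[:3,:3]; return -R.T@V[:3,3], R.T@d
def proj(c,P,m=None):
    m=m or getm(c);K=np.array(m['mtx']);V=np.array(m['view'])
    p=(V[:3,:3]@np.atleast_2d(P).T).T+V[:3,3]; p=p*[1,-1,-1]; q=(K@p.T).T; return q[:,:2]/q[:,2:]
E0=(575.6,37.8,1.46,.66)
E
python3 - <<'E'
from h import *
for n,u,z in [('bottle1',(359,251),0),('bottle2',(330,268),0),('paint_tube',(246,257),0),('tape',(227,160),190),('brush',(400,220),5),('jar',(408,272),0)]:
    print(n,np.round(atz('scene',u,z)))
for n,u in [('b1',(288,223)),('b2',(323,211))]: print(n,np.round(atz('side',u,0)))
R,t=easelT(*E0)
for n,a in [('top',(0,0,317)),('railback',(8,0,330)),('raillow',(8,0,304)),('tip',legp(0)),('hub',(28,0,150))]: print(n,np.round(R@np.array(a)+t))
R,t=easelT(*E0[:3],-.14);print('final tip',R@legp(2.27)+t, 'top',R@[0,0,317]+t)
E
```

```text
bottle1 [618. 250.   0.]
bottle2 [709. 178.   0.]
paint_tube [ 762. -101.   -0.]
tape [ 534. -243.  190.]
brush [457. 352.   5.]
jar [640. 423.   0.]
b1 [597. 228.   0.]
b2 [692. 166.  -0.]
top [ 555. -148.  253.]
railback [ 555. -150.  268.]
raillow [ 557. -134.  248.]
tip [560. -98. 280.]
hub [569. -24. 138.]
final tip [590.14107534 168.5040203    8.89298033] top [580.3059217   80.09968353 314.01587884]
```

Request:
{"fn": "send_rows", "kwargs": {
  "steps": [
    [0,0,-7,0,-0.01,0.04,0],
    [0,0,-14,0.01,-0.04,0.08,0.2],
    [0,0,-21,0.025,-0.07,0.11,0.4],
    [0,0,-28,0.045,-0.1,0.13,0.6],
    [0,0,-35,0.065,-0.13,0.15,0.8],
    [0,0,-42,0.085,-0.16,0.16,1],
    [0,0,-49,0.105,-0.19,0.165,1],
    [0,0,-56,0.125,-0.22,0.17,1]
  ]
}}

```text
t: 1.77
tcp_pos: [374.0, 297.1, 386.3]
tool_rot: [0.655, 0.755, 0.001, 0.001]
contact_force: [0.8, 0.5, -0.4]
grip_width: 0.511
grasp_force: 0.0
```

Request:
{"fn": "send_rows", "kwargs": {
  "steps": [
    [0,0,-5,0.015,-0.035,0.005,1],
    [0,0,-10,0.03,-0.07,0.01,1],
    [0,0,-15,0.045,-0.105,0.015,1],
    [0,0,-15,0.06,-0.14,0.02,1],
    [0,0,-15,0.075,-0.175,0.02,1],
    [0,0,-15,0.09,-0.21,0.02,1],
    [0,0,-15,0.105,-0.245,0.02,1],
    [0,0,-15,0.12,-0.28,0.02,1]
  ]
}}

```text
t: 2.43
tcp_pos: [493.3, 16.9, 404.9]
tool_rot: [0.746, 0.666, 0.0, 0.0]
contact_force: [0.2, 0.7, 0.2]
grip_width: 0.004
grasp_force: 0.0
```

Request:
{"fn": "send_rows", "kwargs": {
  "steps": [
    [0,0,0,0.015,-0.03,0,1],
    [0,0,0,0.03,-0.06,0,1],
    [0,0,0,0.045,-0.09,0,1],
    [0,0,0,0.06,-0.12,0,1],
    [0,0,0,0.066,-0.14,0,1],
    [0,0,0,0.066,-0.14,0,1]
  ]
}}

```text
t: 2.93
tcp_pos: [559.4, -124.9, 403.1]
tool_rot: [0.748, 0.664, -0.001, -0.001]
contact_force: [0.2, -0.3, -0.7]
grip_width: 0.005
grasp_force: 0.0
```

```bash
python3 - <<'E'
from h import *
print(r.sense()['tcp_pos'])
m=r.camera_model('wrist'); im=snap('wrist','w1.png')
R,t=easelT(*E0)
im=im[:,:,::-1].copy()
for a in [legp(0),(8,97,330),(8,-97,330),(8,73,304),(8,-73,304),(28,0,150),(0,85,12),(0,-85,12)]:
    u=proj('wrist',R@np.array(a)+t,m)[0]; print(np.round(u)); cv2.drawMarker(im,tuple(int(v) for v in u),(0,0,255),0,12,1)
cv2.imwrite('pics/w1m.png',im)
E
```

```text
[ 559.41880038 -124.93320909  403.10109011]
[319. 169.]
[235. 213.]
[405. 212.]
[259. 195.]
[381. 194.]
[320. 105.]
[275.  76.]
[366.  75.]
```

View pics/w1m.png

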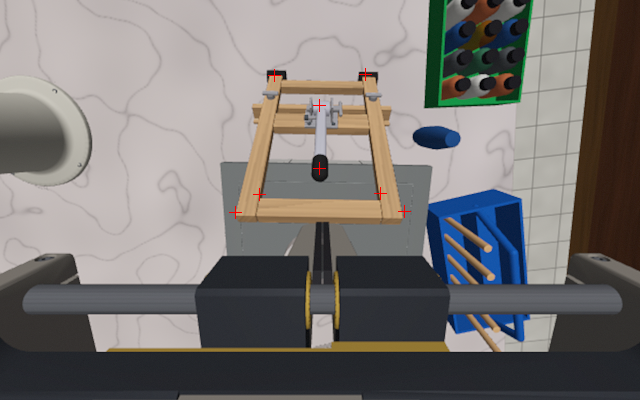

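The markers match the feet, hub and tip. The rail itself sits about 6 px lower in the image (around row 218 rather than 212), so I'll refit the tilt and check the push path.

```bash
python3 - <<'E'
from h import *
m=r.camera_model('wrist')
A=[(legp(0),(319,169)),((8,97,330),(237,218)),((8,-97,330),(401,219)),((8,73,304),(258,202)),((8,-73,304),(381,202)),((28,0,150),(321,107)),((0,85,12),(276,77)),((0,-85,12),(368,77))]
def f(p):
    R,t=easelT(*p); return np.concatenate([proj('wrist',R@np.array(a,float)+t,m)[0]-u for a,u in A])
s=least_squares(f,[575,38,1.46,.66],x_scale=[100,100,1,.1]); print(np.round(s.x,3),np.round(s.fun,1))
R,t=easelT(*s.x)
for n,a in [('top',(0,0,317)),('railback',(8,0,330)),('raillow',(8,0,304)),('tip',legp(0)),('hub',(28,0,150))]: print(n,np.round(R@np.array(a)+t))
R,t=easelT(575,38,1.46,.67)
# fingertip path: point on back of leg, radius 148, offset 9+10 to back
for q in np.arange(0,1.8,.1):
    a=.175+q; n=np.array([np.cos(a),0,-np.sin(a)]); d=np.array([np.sin(a),0,np.cos(a)])
    print(round(q,1),np.round(R@(np.array([28,0,150])+150*d-9*n)+t))
E
```

```text
[576.881  36.089   1.444   0.671] [ 0.4  5.7 -1.5 -1.7  2.  -1.3  1.5 -3.4 -1.4 -2.4 -0.3  1.9 -0.   0.1
 -1.3  0.9]
top [ 553. -152.  251.]
railback [ 553. -154.  266.]
raillow [ 555. -138.  246.]
tip [ 559. -103.  278.]
hub [569. -27. 137.]
0.0 [ 559. -104.  265.]
0.1 [561. -91. 273.]
0.2 [562. -77. 278.]
0.3 [564. -63. 283.]
0.4 [565. -48. 286.]
0.5 [567. -34. 288.]
0.6 [569. -19. 288.]
0.7 [570.  -4. 286.]
0.8 [572.  11. 283.]
0.9 [574.  25. 279.]
1.0 [575.  39. 273.]
1.1 [577.  52. 266.]
1.2 [578.  64. 258.]
1.3 [579.  76. 248.]
1.4 [580.  86. 237.]
1.5 [581.  96. 226.]
1.6 [582. 104. 213.]
1.7 [583. 111. 200.]
```

Request:
{"fn": "send_rows", "kwargs": {
  "steps": [
    [0,0,0,0,-0.003,-0.035,1],
    [0,0,0,0,-0.003,-0.07,1],
    [0,0,0,0,-0.003,-0.1,1],
    [0,0,0,0,-0.003,-0.125,1],
    [0,0,0,0,-0.003,-0.141,1],
    [0,0,0,0,-0.003,-0.141,1]
  ]
}}

```text
t: 3.48
tcp_pos: [556.7, -122.0, 259.5]
tool_rot: [0.746, 0.666, -0.001, -0.003]
contact_force: [-0.2, -0.3, -0.9]
grip_width: 0.006
grasp_force: 0.1
```

Request:
{"fn": "send_rows", "kwargs": {
  "steps": [
    [0,0,0,0,0.007,0.001,1],
    [0,0,0,0.002,0.018,0.005,1],
    [0,0,0,0.003,0.032,0.01,1],
    [0,0,0,0.005,0.05,0.015,1],
    [0,0,0,0.007,0.068,0.018,1],
    [0,0,0,0.008,0.082,0.02,1],
    [0,0,0,0.01,0.098,0.02,1],
    [0,0,0,0.011,0.112,0.019,1]
  ]
}}

```text
t: 4.15
tcp_pos: [571.0, -10.3, 284.7]
tool_rot: [0.746, 0.666, 0.001, 0.002]
contact_force: [-0.1, -0.0, 0.3]
grip_width: 0.005
grasp_force: 0.5
```

```bash
python3 - <<'E'
from h import *
im=snap('side','s2.png'); cv2.imwrite('pics/s2c.png',cv2.resize(im[100:320,270:490,::-1],None,fx=2.5,fy=2.5))
s=r.sense(); print(s['tcp_pos'],s['contact_force'])
R,t=easelT(576,37,1.455,.67)
for q in (0,.5,.7): print(q,np.round((proj('side',R@legp(q)+t)[0]-[270,100])*2.5))
E
```

```text
[570.6493874   -8.04412258 284.00052386] [-0.7116365   0.80509827  0.53047653]
0 [323. 265.]
0.5 [250. 210.]
0.7 [220. 198.]
```

View pics/s2c.png

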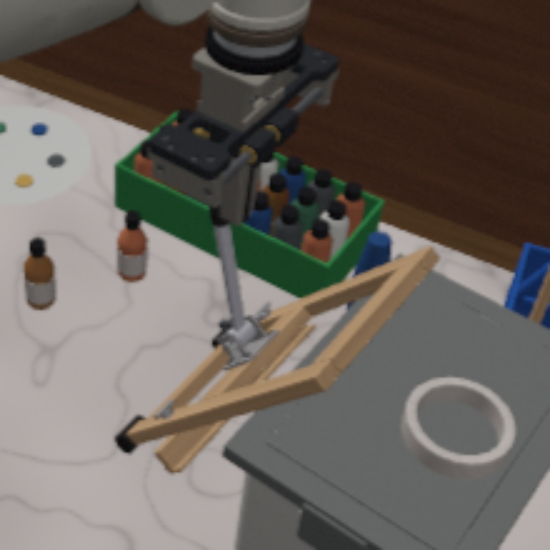

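The leg is following the finger: the black tip is at (220,213) in the crop, directly under the fingers, and the easel hasn't moved. I'll continue past centre.

Request:
{"fn": "send_rows", "kwargs": {
  "steps": [
    [0,0,0,0.001,0.01,-0.006,1],
    [0,0,0,0.003,0.024,-0.012,1],
    [0,0,0,0.005,0.039,-0.018,1],
    [0,0,0,0.007,0.053,-0.026,1],
    [0,0,0,0.008,0.065,-0.035,1],
    [0,0,0,0.009,0.077,-0.045,1],
    [0,0,0,0.01,0.088,-0.056,1],
    [0,0,0,0.011,0.1,-0.073,1]
  ]
}}

```text
t: 4.87
tcp_pos: [581.6, 88.6, 209.6]
tool_rot: [0.746, 0.666, 0.001, 0.001]
contact_force: [0.6, -0.3, 0.4]
grip_width: 0.005
grasp_force: 0.0
```

Request:
{"fn": "send_rows", "kwargs": {
  "steps": [
    [0,0,0,0.001,0.008,-0.01,1],
    [0,0,0,0.001,0.008,-0.01,1],
    [0,0,0,0.001,0.008,-0.01,1]
  ]
}}

```text
t: 5.12
tcp_pos: [581.4, 96.0, 198.7]
tool_rot: [0.746, 0.666, -0.001, -0.001]
contact_force: [0.2, -1.1, 0.2]
grip_width: 0.006
grasp_force: 0.0
```

```bash
python3 - <<'E'
from h import *
im=snap('side','s3.png'); cv2.imwrite('pics/s3c.png',cv2.resize(im[100:320,270:490,::-1],None,fx=2.5,fy=2.5))
R,t=easelT(576,37,1.455,.67)
for q in (0,1.4,2.27): print(q,np.round((proj('side',R@legp(q)+t)[0]-[270,100])*2.5))
E
```

```text
0 [323. 265.]
1.4 [136. 203.]
2.27 [111. 283.]
```

View pics/s3c.png

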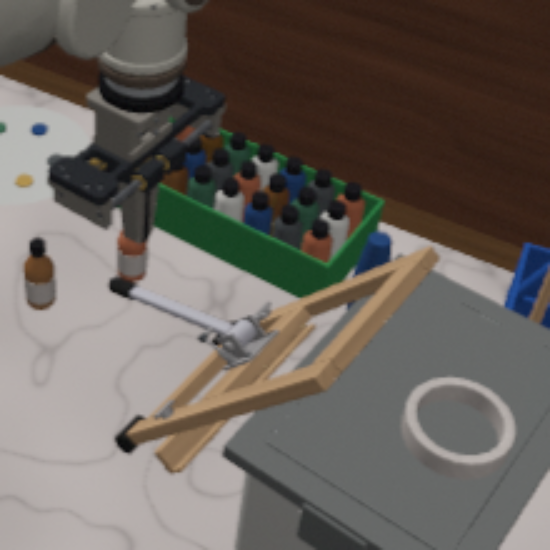

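The leg has snapped down: the tip is at (118,287) in the crop against a predicted (111,283) on its stop, and the easel still leans as before. Next I raise, yaw 90° and tilt for the rail grasp.

Request:
{"fn": "send_rows", "kwargs": {
  "steps": [
    [0,0,7,0,-0.005,0.035,0.9],
    [0,0,14,0,-0.015,0.07,0.8],
    [0,0,21,0,-0.035,0.1,0.7],
    [0,0,28,0,-0.06,0.125,0.6],
    [0,0,35,-0.005,-0.085,0.15,0.5],
    [0,0,42,-0.01,-0.115,0.165,0.45],
    [0,0,49,-0.015,-0.145,0.18,0.45],
    [0,0,56,-0.02,-0.175,0.19,0.45]
  ]
}}

```text
t: 5.83
tcp_pos: [562.0, -81.4, 393.3]
tool_rot: [0.344, 0.939, -0.0, 0.003]
contact_force: [-0.4, -0.5, 0.4]
grip_width: 0.542
grasp_force: 0.0
```

Request:
{"fn": "send_rows", "kwargs": {
  "steps": [
    [0,0,7,0,-0.02,0,0.45],
    [0,0,14,0,-0.04,0,0.45],
    [0,0,21,-0.003,-0.06,0,0.45],
    [0,0,28,-0.006,-0.08,0,0.45],
    [0,0,34,-0.01,-0.1,0,0.45],
    [0,0,34,-0.01,-0.1,0,0.45]
  ]
}}

```text
t: 6.33
tcp_pos: [551.1, -183.2, 390.6]
tool_rot: [0.058, 0.998, -0.001, 0.001]
contact_force: [0.8, 0.7, 0.4]
grip_width: 0.554
grasp_force: 0.0
```

Request:
{"fn": "send_rows", "kwargs": {
  "steps": [
    [6.5,-0.8,0,0,-0.01,0,0.45],
    [13,-1.5,0,0,-0.02,0,0.45],
    [19.5,-2.2,0,0,-0.03,0,0.45],
    [26,-3,0,0,-0.04,0,0.45],
    [32,-3.7,0,0,-0.05,0,0.45],
    [38.1,-4.4,0,0,-0.06,0,0.45],
    [38.1,-4.4,0,0,-0.06,0,0.45],
    [38.1,-4.4,0,0,-0.06,0,0.45]
  ]
}}

```text
t: 7.0
tcp_pos: [551.6, -240.6, 388.4]
tool_rot: [0.056, 0.943, 0.328, 0.018]
contact_force: [0.2, 0.7, -0.4]
grip_width: 0.549
grasp_force: 0.0
```

```bash
cat > g.py <<'E'
from h import *
s=r.sense(); R,t=easelT(576,37,1.455,.67); T=Rn.from_quat(s['tool_rot']).as_matrix()
print(np.round(s['q'],2),s['tcp_pos'],s['grip_width'],'grasp pt in easel',np.round(R.T@(s['tcp_pos']-19*T[:,2]-t),1)); print('tool in easel\n',np.round(R.T@T,3))
tg=R@np.array([0,0,298.])+t; print('tcp target',tg,'delta mm',tg-s['tcp_pos'], 'pre(+70)',R@np.array([0,0,368.])+t-s['tcp_pos'])
E
python3 g.py
```

```text
[-0.87  0.42  1.08  0.54  2.07 -2.16] [ 551.58357587 -240.61754552  388.37660064] 0.5489379147741097 grasp pt in easel [ 15.4  -7.8 499. ]
tool in easel
 [[ 0.003  1.    -0.   ]
 [ 1.    -0.003  0.   ]
 [ 0.    -0.    -1.   ]]
tcp target [ 555.48027095 -139.41260835  236.17299644] delta mm [   3.89669508  101.20493716 -152.2036042 ] pre(+70) [ -1.12561622  58.02702603 -97.33608759]
```

Request:
{"fn": "send_rows", "kwargs": {
  "steps": [
    [0,0,0,0,0.02,-0.033,0.45],
    [0,0,0,0,0.04,-0.066,0.45],
    [0,0,0,-0.001,0.058,-0.097,0.45],
    [0,0,0,-0.001,0.058,-0.097,0.45],
    [0,0,0,-0.001,0.058,-0.097,0.45]
  ]
}}

```text
t: 7.42
tcp_pos: [550.7, -179.2, 293.5]
tool_rot: [0.053, 0.943, 0.328, 0.018]
contact_force: [-1.0, -0.5, 0.1]
grip_width: 0.554
grasp_force: 0.0
```

```bash
cat >> g.py <<'E'
m=r.camera_model('wrist'); im=snap('wrist','w4.png')[:,:,::-1].copy()
for a in [(8,97,330),(8,-97,330),(-8,97,330),(-8,-97,330),(8,73,304),(8,-73,304)]:
    u=proj('wrist',R@np.array(a,float)+t,m)[0]; print(np.round(u)); cv2.drawMarker(im,tuple(int(v) for v in u),(0,0,255),0,12,1)
cv2.imwrite('pics/w4m.png',im)
E
python3 g.py
```

```text
[-0.81  0.34  1.36  0.52  1.87 -2.22] [ 550.73906494 -179.16457653  293.45342159] 0.5540196753195626 grasp pt in easel [4.200e+00 1.000e-01 3.868e+02]
tool in easel
 [[-0.003  1.    -0.001]
 [ 1.     0.003  0.003]
 [ 0.003 -0.001 -1.   ]]
tcp target [ 555.48027095 -139.41260835  236.17299644] delta mm [  4.74120601  39.75196818 -57.28042514] pre(+70) [-0.28110529 -3.42594295 -2.41290853]
[327.  84.]
[326. 324.]
[304.  84.]
[307. 324.]
[326. 121.]
[325. 283.]
```

View pics/w4m.png

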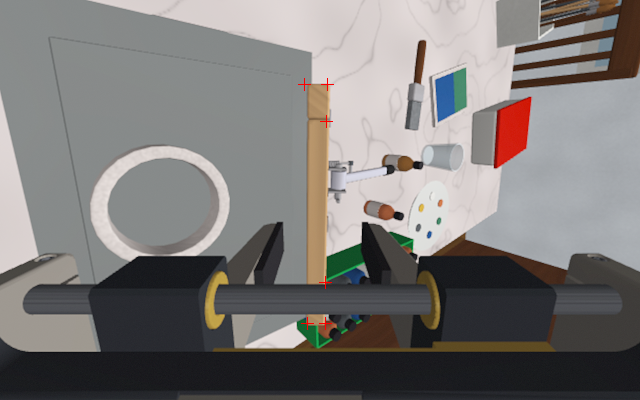

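The rail spans columns 307–329, within 2 px of the predicted edges, and lies between the fingers (285–362). I'll go in and close.

Request:
{"fn": "send_rows", "kwargs": {
  "steps": [
    [0,0,0,0.001,0.012,-0.018,0.45],
    [0,0,0,0.003,0.024,-0.036,0.45],
    [0,0,0,0.004,0.033,-0.049,0.45],
    [0,0,0,0.005,0.039,-0.057,0.45],
    [0,0,0,0.005,0.039,-0.057,0.45],
    [0,0,0,0.005,0.039,-0.057,0.45]
  ]
}}

```text
t: 7.97
tcp_pos: [557.0, -143.4, 237.8]
tool_rot: [0.053, 0.943, 0.327, 0.02]
contact_force: [-0.2, 0.1, 0.3]
grip_width: 0.555
grasp_force: 0.0
```

Request:
{"fn": "send_rows", "kwargs": {
  "steps": [
    [0,0,0,0,0,0,0.6],
    [0,0,0,0,0,0,0.75],
    [0,0,0,0,0,0,0.9],
    [0,0,0,0,0,0,1],
    [0,0,0,0,0,0,1],
    [0,0,0,0,0,0,1]
  ]
}}

```text
t: 8.47
tcp_pos: [556.3, -141.1, 236.6]
tool_rot: [0.054, 0.942, 0.329, 0.019]
contact_force: [2.0, 5.0, 3.1]
grip_width: 0.173
grasp_force: 30.0
```

```bash
python3 - <<'E'
from h import *
s=r.sense(); R,t=easelT(576,37,1.455,.67); T=Rn.from_quat(s['tool_rot']).as_matrix()
p=s['tcp_pos'];print(p,s['grip_width'],s['grasp_force'],s['contact_force'],s['ft_torque'],np.round(R.T@(p-19*T[:,2]-t),1))
# tip-up path: TCP rigid about foot axis through F along k
F=np.array([576,37,12.]); k=np.array([np.sin(1.455),-np.cos(1.455),0])
for a in np.arange(0,56,5):  # rotate toward +y about -k
    print(a,np.round(-a*k,2),np.round((Rn.from_rotvec(np.radians(-a)*k).apply(p-F)+F-p)/1000,4))
E
```

```text
[ 556.2641837  -141.0989472   236.57969445] 0.17294200103486349 29.986435174942017 [1.96077389 4.9993841  3.14816773] [ 0.72233133  0.00257297 -0.40452454] [ -1.   -1.  318.3]
0 [ 0. -0.  0.] [0. 0. 0.]
5 [-4.97  0.58 -0.  ] [0.0023 0.0201 0.0148]
10 [-9.93  1.16 -0.  ] [0.0048 0.0414 0.0277]
15 [-14.9    1.73  -0.  ] [0.0074 0.0638 0.0387]
20 [-19.87   2.31  -0.  ] [0.0101 0.087  0.0477]
25 [-24.83   2.89  -0.  ] [0.0129 0.111  0.0547]
30 [-29.8    3.47  -0.  ] [0.0157 0.1354 0.0595]
35 [-34.77   4.04  -0.  ] [0.0186 0.1601 0.0622]
40 [-39.73   4.62  -0.  ] [0.0215 0.185  0.0626]
45 [-44.7   5.2  -0. ] [0.0244 0.2099 0.0609]
50 [-49.67   5.78  -0.  ] [0.0273 0.2345 0.057 ]
55 [-54.63   6.35  -0.  ] [0.0301 0.2586 0.051 ]
```

Request:
{"fn": "send_rows", "kwargs": {
  "steps": [
    [-2.5,0.3,0,0.001,0.01,0.007,1],
    [-5,0.6,0,0.002,0.02,0.0145,1],
    [-7.5,0.9,0,0.0035,0.031,0.021,1],
    [-9.9,1.2,0,0.005,0.0415,0.0275,1],
    [-12.4,1.5,0,0.006,0.0525,0.033,1],
    [-14.9,1.7,0,0.0075,0.064,0.0385,1],
    [-17.4,2,0,0.009,0.0755,0.043,1],
    [-19.9,2.3,0,0.01,0.087,0.0475,1]
  ]
}}

```text
t: 9.13
tcp_pos: [565.6, -54.0, 282.4]
tool_rot: [0.057, 0.986, 0.159, 0.009]
contact_force: [1.2, 2.0, -5.5]
grip_width: 0.173
grasp_force: 30.0
```

```bash
cat > t.py <<'E'
from h import *
s=r.sense(); T=Rn.from_quat(s['tool_rot']).as_matrix(); z=-T[:,2]; p=s['tcp_pos']
print(p,s['grasp_force'],s['contact_force'],s['ft_torque'],s['q'].round(2))
print('tilt(+ = over back)',np.arctan2(z[1],z[2]),'foot if rigid',p-(298.3-12)*z)
E
python3 t.py
```

```text
[565.64090821 -53.99341123 282.35317366] 30.02447158098221 [ 1.18968672  1.98571022 -5.50172418] [ 0.57612414 -0.07073855 -0.37889596] [-0.48  0.13  1.53  0.3   1.6  -1.95]
tilt(+ = over back) -0.3178547255576941 foot if rigid [575.63775045  35.42921247  10.56033433]
```

Request:
{"fn": "send_rows", "kwargs": {
  "steps": [
    [-3.5,0.4,0,0.002,0.0168,0.0045,1],
    [-7,0.8,0,0.004,0.034,0.0085,1],
    [-10.4,1.2,0,0.006,0.051,0.0115,1],
    [-13.9,1.6,0,0.008,0.068,0.0135,1],
    [-17.4,2,0,0.01,0.0855,0.014,1],
    [-20.9,2.4,0,0.012,0.103,0.0135,1],
    [-23.3,2.7,0,0.0135,0.115,0.0125,1],
    [-25.3,2.9,0,0.0147,0.125,0.0115,1]
  ]
}}

```text
t: 9.8
tcp_pos: [582.4, 72.8, 296.7]
tool_rot: [0.056, 0.997, -0.061, -0.0]
contact_force: [4.1, 2.8, 4.2]
grip_width: 0.174
grasp_force: 29.9
```

```bash
python3 t.py
```

```text
[582.42614255  72.80045441 296.66291587] 29.92971807718277 [4.12203567 2.82640919 4.24980669] [ 1.44157445 -0.45983624 -0.16328263] [-0.01  0.17  1.43 -0.12  1.55 -1.47]
tilt(+ = over back) 0.12255086120696881 foot if rigid [580.32460532  37.80284502  12.51781055]
```

Request:
{"fn": "send_rows", "kwargs": {
  "steps": [
    [-0.4,0,0,0,0.002,-0.0005,1],
    [-0.9,0.1,0,0,0.0045,-0.001,1],
    [-0.9,0.1,0,0,0.0045,-0.001,1],
    [-0.9,0.1,0,0,0.0045,-0.001,1],
    [-0.9,0.1,0,0,0.0045,-0.001,1],
    [-0.9,0.1,0,0,0.0045,-0.001,1],
    [-0.9,0.1,0,0,0.0045,-0.001,1],
    [-0.9,0.1,0,0,0.0045,-0.001,1]
  ]
}}

```text
t: 10.47
tcp_pos: [582.9, 75.7, 296.3]
tool_rot: [0.057, 0.996, -0.068, -0.0]
contact_force: [5.0, 2.9, 6.9]
grip_width: 0.176
grasp_force: 29.9
```

```bash
python3 t.py; python3 - <<'E'
from h import *
a=snap('side','s5.png')[130:330,200:480,::-1];b=snap('scene','c5.png')[100:300,200:480,::-1].copy();a=a.copy()
R,t=easelT(580,38,1.455,-.14)
for c,im,o in (('side',a,(200,130)),('scene',b,(200,100))):
    for p in [legp(2.27),(0,85,12),(0,-85,12)]:
        u=proj(c,R@np.array(p,float)+t)[0]-o; cv2.drawMarker(im,tuple(int(v) for v in u),(0,0,255),0,5,1)
cv2.imwrite('pics/f5.png',cv2.resize(np.hstack([a,b]),(800,286)))
print(R@legp(2.27)+t)
E
```

```text
[582.88792137  75.68153732 296.31393746] 29.916875660419464 [5.00454566 2.874789   6.85820478] [ 1.45714071 -0.56030087 -0.11370085] [-0.    0.18  1.42 -0.14  1.55 -1.45]
tilt(+ = over back) 0.13621794922321842 foot if rigid [580.65452248  36.80401676  12.67465894]
[595.19441095 168.62968143   8.89298033]
```

View pics/f5.png

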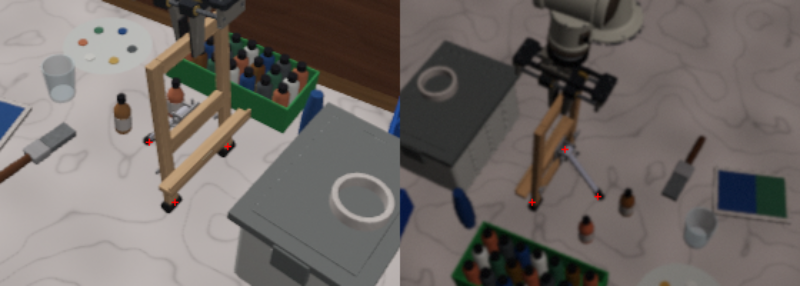

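The easel is standing on both feet and the leg tip, with each marker on its part. It is clear of the tub and lightly pressed down, with a 30 N grip, so I'm handing in.

```bash
python3 -c "
from cell import r
print(r.hand_in())"
```

```text
the job is handed in; nothing more can be done
None
```

I've handed the job in, with no verdict returned: the leg is snapped down, and the easel stands on both feet and the leg, clear of the tub and still held by its top rail at 30 N, with the other things left where they were.

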